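# Gauge the slot of a closed press

## Robot

A 6-joint arm with a two-finger parallel gripper is mounted at the origin on a cart in front of the work surface, level with it; the furniture and walls round the work are solid. World frame = base frame: x ahead of the robot, y to its left, z up, the work surface at z = 0. Lengths are in mm, angles in rad, forces in N, time in s.
With the tool pointing down it reaches from about 350 to 775 mm from the base axis. Payload 5.5 kg.
Tool frame: the origin (TCP) lies midway between the tips of the shut fingers; the grasp point (between the pads) lies 19 mm behind it; z points along the fingers, y is the line along which they close (so a half turn about z gives the same grasp; the last joint's range is limited). The gripper opens to 85 mm and grips with 20 to 120 N. Pads are 22 mm wide; open, the fingers measure 114 mm over their backs; the gripper's body (76 mm by 85 mm) begins 54 mm behind the grasp point. The pads swing forward as they close: fully open they stand 13 mm farther back than shut.
Start: joints at [-1.481, 0.313, 0.046, 1.304, 0, 1.431], TCP at [130.967, -559.928, 231.323] pointing down, gripper open.
Joint ranges: [-2.76, 2.76], [-0.86, 1.69], [-1.03, 1.26], [-2.2, 2.34], [-1.47, 1.5], [-3.14, 3.14]. Speed limits (rad/s): [2.57, 2.57, 3.14, 3.14, 3.14, 3.14].

## Interface

Orientations are given as a 3x3 rotation matrix whose columns are the frame's x, y, z axes.
In Python, from bench import sense, cams, env, nets gives the robot as it stands. The module is installed in compiled form; this text tells all that it offers.
- The arm moves only by the tool drive_tool, never from a script. Its argument "motion" is a list that holds one entry, the list of rows, each a list of 7 numbers: the closure in counts, from 0 (fully open) to 255 (shut), then the shift along the tool's x, y, z in m, then the turn, a rotation vector about the tool's x, y, z in degrees. A call has 1 to 12 rows; each row shifts and turns the commanded pose from where the row before left it, along the tool's axes as they then stand; what a row does not reach is not made up. A row lasts 1/10 s, in which the tool goes at most 50 mm and 8.59 degrees, less where a joint would pass 70% of its speed; a pose out of reach is approached as far as the arm can. A call with a gripper value outside its range is refused whole. The fingers move at their own pace and stop on an object; "squeeze" is the grip in N (left out, the last holds). Time passes only in rows, so rows that do not move let the fingers close. It gives the time, the measured TCP pose, the force, the opening and the grip force at its end, in the units of the state.
- sense(): the state, without advancing time (a new reading comes with each control period).
- cams.capture(name): name is "side" or "top" or "wrist"; returns a dict with "pixels" (480x640x3 uint8, red, green, blue), "K" (3x3 intrinsics, pixels), "extrinsics" (4x4, takes a point from camera to world coordinates). Camera axes: x right, y down, z forward; pixel columns grow to the right and rows downward; lengths in mm; the calibration is good to about 2 mm. A picture is of the moment at which its call begins. There is no depth.
- env.job_done(): hands the job in; it is judged then, once.
Trained networks look in a picture, given as the dict that the camera call returned (one of the last four; its "shot" number tells which), for a name from the list of things; names that differ only in an ending like _2 or _b are one class to them, and where a whole thing is asked for, a point or a joint stands for the part that bears it (a point fixed in the world has none). Each returns a list of dicts, best first, with "confidence" (0 to 1); they miss things now and then, are a little off and sometimes report something else, mostly with a low value. They report only what shows in the picture. A call takes as long as a camera call. They do not tell look-alikes from the thing itself.
- nets.boxes_of(picture, label): "box" ([centre column, centre row, width, height] as shares, 0 to 1, of the picture: columns of its width, rows of its height, round what is visible of it).
- nets.outline_of(picture, label): "pixels" (480x640 bool, what is visible of it) and "box" ([centre column, centre row, width, height] as shares, 0 to 1, of the picture: columns of its width, rows of its height, round what is visible of it).
The state is a dict: "time": time; "joint_pos": joint angles; "qd": joint speeds; "tau": joint torques, N m; "ee_pos": TCP position; "tcp_rot": TCP orientation; "wrist_force": force on the tool from outside, world axes, zero at the start; "torque": the same for the moment, N m; "opening": finger opening in mm; "gripper_force": force on a finger pad.
Only numpy, scipy, OpenCV 4.12 (cv2) and the standard library are available. Lean on these libraries where they do the work, as an engineer would, in place of code of your own. Each camera call takes 0.05 s, during which the arm holds its last target. There are 200 camera calls.

## Task

Lower the open lid of the small press until it is fully shut. Then pick up the taper gauge by its upright grip, lay its blade flat on the press's lower plate in front of the lid and slide it straight into the slot under the lid until it drags snugly against both plates, without prising the lid up. Finish while still holding the gauge there, blade in the slot and lightly pressed between the plates: do not let go of it, and leave the bottle, tin and spool standing where they are.

Things in the scene. Friction and masses are not known exactly. Their poses are not given: they have to be found in the camera images.
- press: Fixed wooden press, slab 200 x 170 x 22 mm; origin at the centre of its underside, z up. Local +x runs from the open mouth to the hinge, y across. Side rails 15 mm wide (outer faces y = +-85 mm, tops z = 38.5 mm) run from x = -55 to +90 mm; the shut lid rests on them. Hinge line at x = +85, z = 39 mm. The mouth faces the robot's left or half towards the robot.
- slot_mouth (a point): Middle of the shut lid's front lower edge: press-local (-55, 0, 39) mm. The slot lies below it; the gauge goes in along press +x. Drag builds up within a few mm once the taper meets the lid edge; at about 5 to 9 N of push the lid starts to lift, 1 mm at its edge for each 11 mm further in.
- lower_plate: Fixed flat steel plate 185 x 130 x 10 mm lying on the slab between the rails, parallel to the press; same axes and x, y centre as the press (plate spans local x -99.5 to +85.5, y -65 to +65 mm). Origin 10 mm below its top face. Its front 45 mm lies open in front of the shut lid. Its height differs between starts so that the slot between it and the shut lid is 4.5 to 7 mm high.
- lower_top (a point): Point on the top face of the lower plate, above the press origin: world height of that face (32 to 34.5 mm).
- press_lid (a joint): Lid hinge angle in rad: 0 = fully shut, positive = open (its front edge swings up and back towards press +x); range 0 to 1.3. Starts at 0.45 to 0.85. Stiff hinge: the lid stays where it is left (friction about 0.6 N m) and needs about 4 N pressed near its front edge to go down; a stop at 0 ends it.
- lid_hinge (a point): Middle of the hinge line (axis along press y), at the lid's lower face.
- lid_edge (a point): Middle of the top of the lid's front edge. Lid: 140 mm from hinge to front edge, 170 mm wide, 13 mm thick in all (its lower face passes through the hinge line), faced underneath with a 3 mm steel sheet, the upper plate, with a wooden knob 25 mm across and 22 mm tall standing on its middle, 40 mm behind the front edge.
- gauge: Loose steel taper gauge (90 g) with a square upright wooden grip; origin on its flat underside below the grip's axis, z up. Its blade runs along its own +x to a tip at x = 89 mm; 20 mm wide, flat underneath, top sloping from 9 mm thick at x = 9 mm down to 2 mm at the tip (1 mm in 11.4 mm). Grip 16 x 16 mm standing from z = 12 to 66 mm on a foot 18 x 20 x 12 mm. It starts on the bare bench to the right of the press.
- gauge_tip (a point): Middle of the blade tip, at the flat underside: gauge-local (89, 0, 0) mm.
- gauge_grip (a point): On the grip's axis, 45 mm above the gauge's underside: a good place to grasp.
- glue_bottle: Loose bystander: white glue bottle 43 mm across, 112 mm tall; origin under its centre.
- round_tin: Loose bystander: round tin 56 mm across, 35 mm tall; origin under its centre.
- thread_spool: Loose bystander: thread spool 32 mm across, 42 mm tall; origin under its centre.
There are look-alikes about, which are no part of the job. Leave any purple look-alike of the gauge alone.

How it is judged:
By the outcome, as a careful person would: the job done as asked, in the order asked, and still so for the second after the job is handed in, while the arm keeps its last pose, push and grip.
It also fails if it takes over 69 s, if anything falls off the work surface, if the arm or the gripper's body presses on something with over 40 N, if the wrist force passes 120 N, or if a joint passes its speed limit or range.

## Working session

There is one attempt and no reset: what is moved stays moved. The work goes in short steps, Python scripts to look and compute and a tool call to move; the robot and the scene stay as the last step left them, time stands still between calls to the robot, and variables do not carry over. Pictures are saved under pics/ and viewed, at most 10 in all, crops included, and the job is handed in when it is done.

Besides the shell and the picture viewer there is one more tool, called after ">>>" by a JSON object that holds its "api" and its "payload", one argument or row to a line. drive_tool: Moves the arm, as the interface text tells. Its arguments: {"type":"object","properties":{"motion":{"type":"array","items":{"type":"array","items":{"type":"array","items":{"type":"number"}}}},"squeeze":{"type":"number"}},"required":["motion"]}

```bash
mkdir -p pics; cat > h.py <<'E'
import numpy as np, cv2
from bench import sense, cams, env, nets
def ray(p,u,v):
    d=np.linalg.inv(p["K"])@[u,v,1]; E=np.array(p["extrinsics"]); return E[:3,3],E[:3,:3]@d
def atz(p,u,v,z):
    o,d=ray(p,u,v); return o+d*(z-o[2])/d[2]
def proj(p,X):
    E=np.linalg.inv(np.array(p["extrinsics"])); c=E[:3,:3]@np.array(X)+E[:3,3]; q=np.array(p["K"])@c; return q[:2]/q[2]
def tri(obs):
    A=np.zeros((3,3));b=np.zeros(3)
    for p,u,v in obs:
        o,d=ray(p,u,v); d=d/np.linalg.norm(d); M=np.eye(3)-np.outer(d,d); A+=M;b+=M@o
    return np.linalg.solve(A,b)
def save(p,n,crop=None,s=1):
    im=p["pixels"][:,:,::-1]
    if crop: im=im[crop[1]:crop[3],crop[0]:crop[2]]
    cv2.imwrite("pics/"+n,cv2.resize(im,None,fx=s,fy=s,interpolation=cv2.INTER_CUBIC))
E
python3 - <<'E'
from h import *
s=sense(); print(s["time"],s["ee_pos"],np.round(s["tcp_rot"],3).tolist())
for n in ["side","top"]:
    p=cams.capture(n); save(p,n+"0.png"); print(n,np.round(p["extrinsics"],2).tolist(),p["K"][0][0])
    for l in ["press","press_lid","lower_plate","gauge","glue_bottle","round_tin","thread_spool"]:
        for b in nets.boxes_of(p,l)[:3]:
            x=b["box"];print(l,round(b["confidence"],2),np.round(np.array(x)*[640,480,640,480]).tolist())
E
```

```text
0.0 [ 130.91687133 -559.39405001  230.41224277] [[0.974, 0.228, -0.0], [0.228, -0.974, 0.002], [0.0, -0.002, -1.0]]
side [[-0.99, -0.05, 0.1, 464.32], [-0.11, 0.33, -0.94, 798.17], [0.01, -0.94, -0.34, 397.67], [0.0, 0.0, 0.0, 1.0]] 434.3793028958555
press 0.85 [311.0, 283.0, 111.0, 90.0]
press_lid 0.62 [307.0, 251.0, 100.0, 29.0]
lower_plate 0.85 [313.0, 288.0, 92.0, 53.0]
gauge 0.81 [385.0, 251.0, 38.0, 35.0]
gauge 0.75 [355.0, 234.0, 30.0, 30.0]
glue_bottle 0.97 [315.0, 217.0, 18.0, 42.0]
round_tin 0.85 [304.0, 237.0, 19.0, 17.0]
thread_spool 0.71 [214.0, 321.0, 18.0, 34.0]
top [[0.09, -0.98, 0.2, 350.9], [-1.0, -0.09, 0.01, -98.94], [0.01, -0.2, -0.98, 1022.39], [0.0, 0.0, 0.0, 1.0]] 484.1774742097552
press 0.71 [270.0, 239.0, 115.0, 104.0]
press_lid 0.56 [279.0, 232.0, 87.0, 94.0]
lower_plate 0.59 [236.0, 248.0, 39.0, 61.0]
lower_plate 0.57 [277.0, 230.0, 90.0, 91.0]
gauge 0.9 [360.0, 323.0, 40.0, 39.0]
gauge 0.74 [420.0, 294.0, 40.0, 37.0]
glue_bottle 0.73 [444.0, 239.0, 27.0, 31.0]
round_tin 0.88 [413.0, 231.0, 29.0, 30.0]
thread_spool 0.8 [205.0, 171.0, 14.0, 22.0]
```

View pics/top0.png

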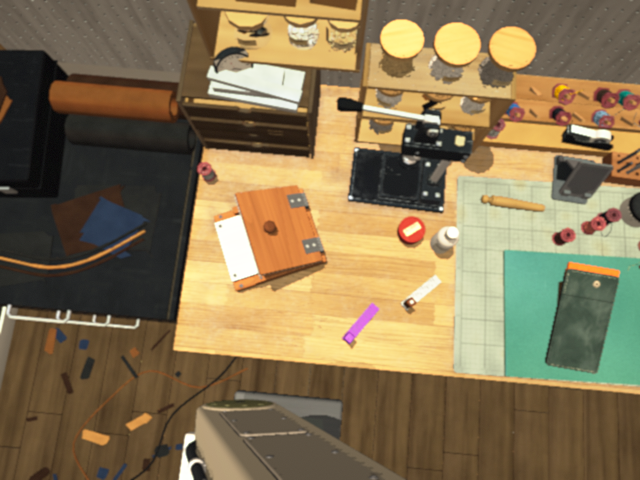

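View pics/side0.png

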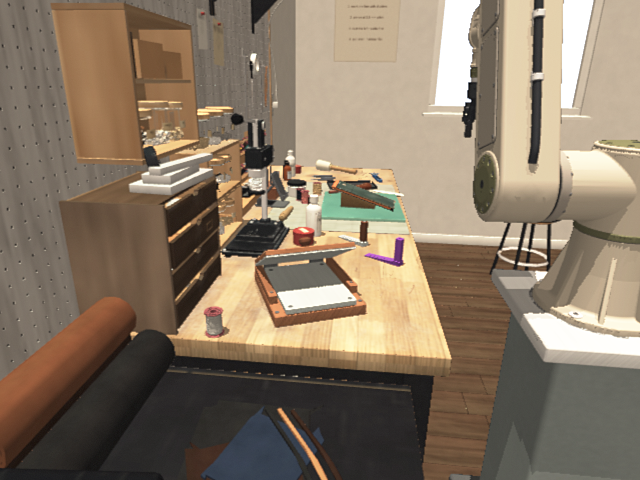

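```bash
python3 - <<'E'
from h import *
t=cams.capture("top"); s=cams.capture("side")
save(t,"topc.png",(200,170,460,350),3); save(s,"sidec.png",(240,210,420,340),4.4)
for p in (t,s):
    for m in nets.outline_of(p,"gauge")[:2]:
        ys,xs=np.nonzero(m["pixels"]); px=p["pixels"][ys,xs].mean(0); print(m["confidence"],len(xs),px.round(),cv2.minAreaRect(np.c_[xs,ys].astype(np.float32)))
E
```

```text
0.92 446 [220. 117. 220.] ((359.73095703125, 323.1944885253906), (10.547722816467285, 46.21674728393555), 40.10091018676758)
0.65 443 [225. 214. 193.] ((420.6757507324219, 292.4925537109375), (10.342883110046387, 45.45240020751953), 50.710594177246094)
0.89 307 [141. 123. 107.] ((354.0, 233.5), (25.0, 28.0), 90.0)
0.81 404 [134.  76. 134.] ((389.77001953125, 256.1100158691406), (25.597265243530273, 40.6162109375), 61.26020431518555)
```

View pics/topc.png

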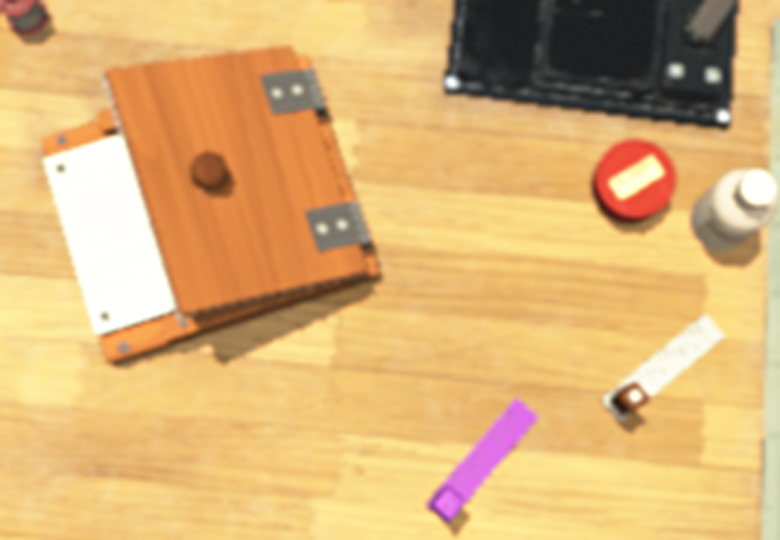

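View pics/sidec.png

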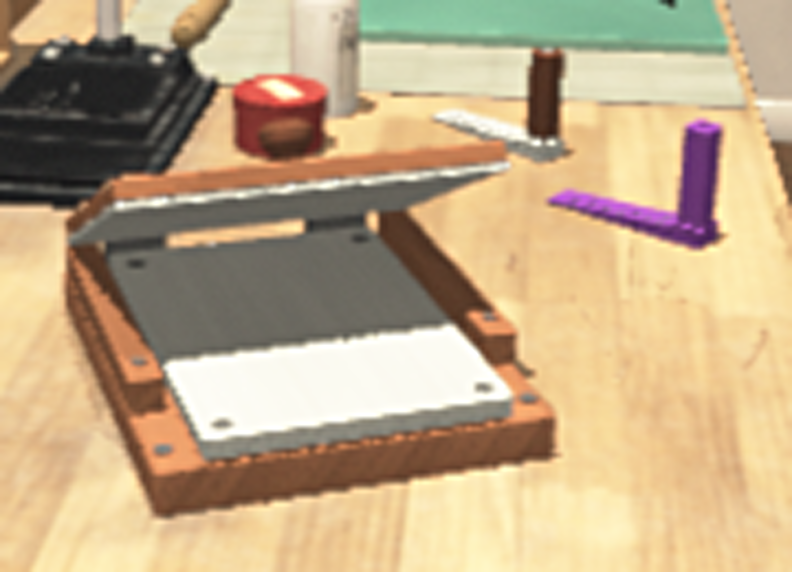

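Candidates: the purple one at top pixel (360,323) and the steel blade with brown wooden grip at (420,293). The steel one fits the description, and the crop confirms it. The press is at (270,239), its lid half open and its mouth facing left (+y). The bottle is at (448,238), the tin at (412,231) and the spool at (206,171).

```bash
cat > fit.py <<'E'
from h import *
from scipy.optimize import least_squares
def Rz(a): return np.array([[np.cos(a),-np.sin(a),0],[np.sin(a),np.cos(a),0],[0,0,1]])
t=cams.capture("top"); s=cams.capture("side")
T=lambda c:np.array(c)/3+[200,170]; S=lambda c:np.array(c)/4.4+[240,210]
def lid(th,y,n): return [85-140*np.cos(th)+n*np.sin(th),y,39+140*np.sin(th)+n*np.cos(th)]
def pts(q):
    zp,th=q[3:5]
    return [(t,[-100,85,22],T((43,153))),(t,[-100,-85,0],T((110,362))),(t,[-99.5,65,zp],T((45,158))),(t,[-99.5,-65,zp],T((99,335))),
    (t,[100,-85,22],T((380,272))),(t,lid(th,85,13),T((107,73))),(t,lid(th,-85,13),T((185,314))),
    (s,[-100,85,22],S((152,480))),(s,[-100,85,0],S((162,515))),(s,[-100,-85,22],S((553,412))),(s,[-100,-85,0],S((553,457))),
    (s,[-99.5,65,zp],S((205,440))),(s,[-99.5,-65,zp],S((512,402))),(s,lid(th,85,13),S((115,180))),(s,lid(th,-85,13),S((507,145))),(s,lid(th,85,0),S((120,205))),(s,lid(th,-85,0),S((507,165)))]
def res(q): return np.concatenate([proj(p,Rz(q[2])@np.array(l)+[q[0],q[1],0])-m for p,l,m in pts(q)])
r=least_squares(res,[380,0,-1.3,33,.6],loss="soft_l1"); q=r.x
print("press",q.round(3)); print(res(q).reshape(-1,2).round(1).tolist())
print("slot mouth",Rz(q[2])@[-55,0,39]+[q[0],q[1],0],"edge",Rz(q[2])@lid(q[4],0,13)+[q[0],q[1],0])
def gp(q): return [(t,[0,0,66],T((634,395))),(t,[89,0,1],T((716,324))),(s,[0,0,66],S((547,52))),(s,[0,0,12],S((542,140))),(s,[89,0,1],S((440,119))),(t,[-9,10,3],T((605,400)))]
def rg(q): return np.concatenate([proj(p,Rz(q[2])@np.array(l)+[q[0],q[1],0])-m for p,l,m in gp(q)])
g=least_squares(rg,[250,-290,-.6],loss="soft_l1"); print("gauge",g.x.round(3),rg(g.x).reshape(-1,2).round(1).tolist())
E
python3 fit.py
```

```text
press [540.153  32.147  -1.315  31.273  91.299]
[[3.0, -6.2], [-7.5, 3.9], [2.7, 0.0], [-7.7, 1.7], [-3.8, 17.0], [128.3, 0.2], [116.6, -4.7], [-0.3, -5.7], [-2.4, -2.5], [4.6, 3.8], [3.9, 4.5], [-0.8, -2.3], [3.2, 1.9], [-0.1, 4.7], [-20.2, 9.7], [-1.4, -6.2], [-20.2, 0.0]]
slot mouth [526.22634836  85.35471531  39.        ] edge [ 5.95841789e+02 -1.80620054e+02 -5.18678168e-01]
gauge [ 445.688 -265.986  -69.918] [[0.7, 0.3], [-0.5, 0.2], [-0.3, -1.2], [-0.3, -1.3], [0.1, -1.8], [-1.4, 0.0]]
```

```bash
sed -i 's/\[380,0,-1.3,33,.6\],/[540,30,-1.3,33,.6],bounds=([300,-200,-2.2,30,.3],[700,200,-.5,36,1]),/; s/\[250,-290,-.6\]/[446,-266,-.8]/' fit.py; python3 fit.py
```

```text
press [ 5.56606e+02  3.34470e+01 -1.15600e+00  3.00000e+01  4.88000e-01]
[[-1.3, -5.2], [0.7, 1.8], [-0.0, 0.8], [-0.6, -0.0], [0.7, 0.4], [-0.1, -1.6], [-0.6, 0.1], [0.4, -3.0], [-1.7, 0.3], [1.2, -0.9], [0.5, -0.4], [-0.3, 0.1], [0.4, -1.2], [-0.5, -0.5], [-0.4, -1.4], [-0.8, 1.1], [0.6, 0.9]]
slot mouth [534.45305118  83.78798056  39.        ] edge [543.4837395   63.2664711  116.09797121]
gauge [ 445.688 -265.986   -0.803] [[0.7, 0.3], [-0.5, 0.2], [-0.3, -1.2], [-0.3, -1.3], [0.1, -1.8], [-1.4, 0.0]]
```

>>> {"api": "drive_tool", "payload": {
  "motion": [
    [[255,0,0,0,0,0,-8.4],[255,0,0,0,0,0,-8.4],[255,0,0,0,0,0,-8.4],[255,0,0,0,0,0,-8.4],[255,0,0,0,0,0,-8.4],[255,0,0,0,0,0,-8.4],[255,0,0,0,0,0,-8.4],[255,0,0,0,0,0,-8.4],[255,0,0,0,0,0,-8.4],[255,0,0,0,0,0,-8.4],[255,0,0,0,0,0,-8.4],[255,0,0,0,0,0,-8.2]]
  ],
  "squeeze": 60
}}

```text
time: 2.4
ee_pos: [131.0, -559.9, 231.3]
tcp_rot: [[-0.409, 0.913, -0.0], [0.913, 0.409, -0.0], [-0.0, -0.0, -1.0]]
wrist_force: [0.1, -0.0, -0.1]
opening: -0.2
gripper_force: 0.0
```

>>> {"api": "drive_tool", "payload": {
  "motion": [
    [[255,0.02,0.03,0,0,0,0],[255,0.02,0.03,0,0,0,0],[255,0.02,0.03,0,0,0,0],[255,0.02,0.03,0,0,0,0],[255,0.02,0.03,0,0,0,0],[255,0.02,0.03,0,0,0,0],[255,0.02,0.03,0,0,0,0],[255,0.02,0.03,0,0,0,0],[255,0.02,0.03,0,0,0,0],[255,0.02,0.03,0,0,0,0],[255,0,0,0,0,0,0],[255,0,0,0,0,0,0]]
  ]
}}

```text
time: 3.6
ee_pos: [325.3, -255.5, 231.5]
tcp_rot: [[-0.405, 0.914, 0.0], [0.914, 0.405, -0.001], [-0.001, -0.0, -1.0]]
wrist_force: [-0.1, -0.2, -1.2]
opening: 0.1
gripper_force: 0.0
```

>>> {"api": "drive_tool", "payload": {
  "motion": [
    [[255,0.0192,0.0328,0,0,0,0],[255,0.0192,0.0328,0,0,0,0],[255,0.0192,0.0328,0,0,0,0],[255,0.0192,0.0328,0,0,0,0],[255,0.0192,0.0328,0,0,0,0],[255,0.0192,0.0328,0,0,0,0],[255,0.0192,0.0328,0,0,0,0],[255,0.0192,0.0328,0,0,0,0],[255,0.0192,0.0328,0,0,0,0],[255,0.0192,0.0328,0,0,0,0],[255,0,0,0.03,0,0,0],[255,0,0,0.03,0,0,0]]
  ]
}}

```text
time: 4.8
ee_pos: [549.8, 51.5, 171.0]
tcp_rot: [[-0.403, 0.915, 0.003], [0.915, 0.403, -0.001], [-0.002, 0.002, -1.0]]
wrist_force: [-0.1, -0.7, -0.5]
opening: -0.0
gripper_force: 0.0
```

```bash
python3 - <<'E'
from h import *
s=sense(); print(s["ee_pos"],s["joint_pos"])
p=cams.capture("side"); a=p["pixels"][210:340,240:420,::-1]
w=cams.capture("wrist")["pixels"][:,:,::-1]
cv2.imwrite("pics/a.png",np.hstack([cv2.resize(a,(400,289)),cv2.resize(w,(385,289))]))
E
```

```text
[549.81763488  51.49911884 170.95986353] [-5.17319070e-02  2.91815093e-01 -1.33007656e-01  1.14317063e+00
 -4.64179120e-04  1.10407080e+00]
```

View pics/a.png

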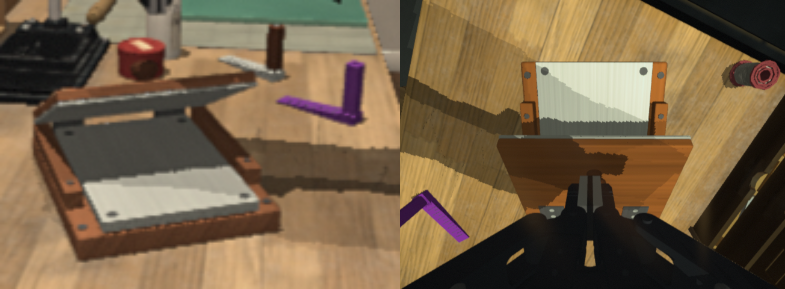

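>>> {"api": "drive_tool", "payload": {
  "motion": [
    [[255,0,0,0.025,0,0,0],[255,0,0,0.02,0,0,0],[255,0,0,0.008,0,0,0],[255,0.002,0,0.006,0,0,0],[255,0.003,0,0.006,0,0,0],[255,0.003,0,0.006,0,0,0],[255,0.003,0,0.006,0,0,0],[255,0.002,0,0.006,0,0,0]]
  ]
}}

```text
time: 5.7
ee_pos: [542.7, 64.2, 88.4]
tcp_rot: [[-0.403, 0.915, 0.001], [0.915, 0.403, 0.0], [-0.0, 0.001, -1.0]]
wrist_force: [-0.4, -0.0, 3.1]
opening: 0.4
gripper_force: 1.7
```

>>> {"api": "drive_tool", "payload": {
  "motion": [
    [[255,0.002,0,0.006,0,0,0],[255,0.002,0,0.006,0,0,0],[255,0.002,0,0.006,0,0,0],[255,0.001,0,0.006,0,0,0],[255,0.001,0,0.005,0,0,0],[255,0.001,0,0.004,0,0,0],[255,0,0,0.002,0,0,0],[255,0,0,0.001,0,0,0],[255,0,0,0,0,0,0]]
  ]
}}

```text
time: 6.6
ee_pos: [538.8, 71.9, 52.1]
tcp_rot: [[-0.403, 0.915, -0.0], [0.915, 0.403, -0.0], [-0.0, -0.0, -1.0]]
wrist_force: [-0.3, 0.1, 0.6]
opening: -0.0
gripper_force: 0.3
```

>>> {"api": "drive_tool", "payload": {
  "motion": [
    [[255,0,0,0.001,0,0,0],[255,0,0,0.001,0,0,0],[255,0,0,0,0,0,0],[255,0,0,0,0,0,0]]
  ]
}}

```text
time: 7.0
ee_pos: [538.9, 72.0, 51.9]
tcp_rot: [[-0.403, 0.915, 0.001], [0.915, 0.403, -0.0], [-0.001, 0.001, -1.0]]
wrist_force: [-4.7, 0.3, 13.7]
opening: 0.4
gripper_force: 6.9
```

>>> {"api": "drive_tool", "payload": {
  "motion": [
    [[200,0,0,-0.03,0,0,0],[100,0,0,-0.04,0,0,0],[0,0,0,-0.04,0,0,0],[0,0,0,-0.04,0,0,0],[0,-0.03,-0.025,0,0,0,0],[0,-0.03,-0.025,0,0,0,0],[0,-0.03,-0.025,0,0,0,0],[0,-0.03,-0.025,0,0,0,0],[0,-0.03,-0.025,0,0,0,0],[0,-0.03,-0.025,0,0,0,0],[0,-0.03,-0.025,0,0,0,0],[0,-0.03,-0.025,0,0,0,0]]
  ]
}}

```text
time: 8.2
ee_pos: [451.4, -229.7, 200.1]
tcp_rot: [[-0.403, 0.915, -0.001], [0.915, 0.403, -0.0], [0.0, -0.001, -1.0]]
wrist_force: [0.4, -0.4, 0.3]
opening: 85.6
gripper_force: 0.0
```

>>> {"api": "drive_tool", "payload": {
  "motion": [
    [[0,-0.03,-0.02,0,0,0,0],[0,0,0,0,0,0,-6.7],[0,0,0,0,0,0,-6.7],[0,0,0,0,0,0,-6.7],[0,0,0,0,0,0,0]]
  ]
}}

```text
time: 8.7
ee_pos: [445.8, -263.9, 199.9]
tcp_rot: [[-0.693, 0.721, -0.001], [0.721, 0.693, 0.0], [0.001, -0.001, -1.0]]
wrist_force: [-0.8, -0.5, -0.1]
opening: 85.5
gripper_force: 0.0
```

```bash
python3 - <<'E'
from h import *
s=sense(); print(s["ee_pos"],np.round(s["tcp_rot"],3).tolist())
g=np.array([445.7,-266,-.803])
t=cams.capture("top");si=cams.capture("side"); w=cams.capture("wrist")
for p in (t,si,w):
    for m in nets.outline_of(p,"gauge")[:3]:
        ys,xs=np.nonzero(m["pixels"]); print(p is w,round(m["confidence"],2),p["pixels"][ys,xs].mean(0).round(),[np.round(v,1) for v in cv2.minAreaRect(np.c_[xs,ys].astype(np.float32))])
print(w["extrinsics"])
c,sn=np.cos(g[2]),np.sin(g[2])
for x,z in [(0,66),(0,12),(89,1)]: print(proj(w,[g[0]+c*x,g[1]+sn*x,z]))
cv2.imwrite("pics/b.png",np.hstack([cv2.resize(w["pixels"][:,:,::-1],(480,360)),cv2.resize(si["pixels"][190:340,240:373,::-1],(319,360))]))
E
```

```text
[ 445.78902017 -263.92191691  199.89272431] [[-0.693, 0.721, -0.001], [0.721, 0.693, 0.0], [0.001, -0.001, -1.0]]
False 0.78 [166.  84. 169.] [array([360.4, 323.4]), array([10.2, 47.1]), np.float64(40.6)]
False 0.23 [250. 248. 235.] [array([232.7, 248.8]), array([62.5, 21.5]), np.float64(73.5)]
False 0.85 [122. 106.  91.] [array([354.5, 234. ]), array([26., 27.]), np.float64(90.0)]
False 0.85 [124.  71. 124.] [array([390. , 256.2]), array([26., 41.]), np.float64(61.3)]
True 0.69 [104. 101.  84.] [array([316., 239.]), array([100.,  24.]), np.float64(90.0)]
True 0.67 [104.  50. 116.] [array([350.7,  69.2]), array([139.8,  33.9]), np.float64(86.8)]
[[ 7.22938307e-01  6.55429829e-01  2.18567938e-01  3.89975297e+02]
 [ 6.90912567e-01 -6.85732911e-01 -2.28932743e-01 -2.05586061e+02]
 [-1.70119925e-04  3.16515584e-01 -9.48587295e-01  3.43245065e+02]
 [ 0.00000000e+00  0.00000000e+00  0.00000000e+00  1.00000000e+00]]
[313.55452699 219.5093922 ]
[313.85463797 201.70072904]
[314.48968098 289.19030315]
```

View pics/b.png

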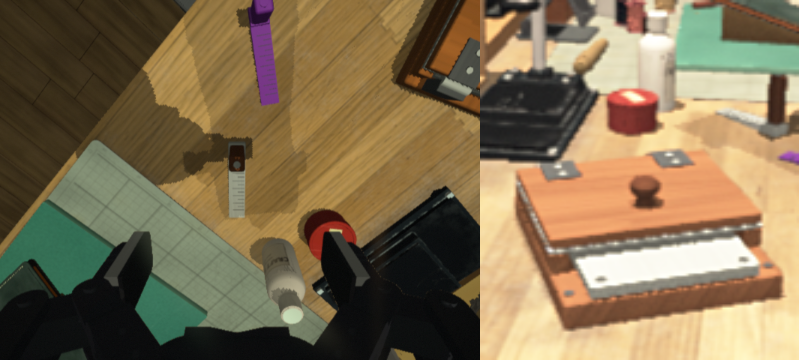

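>>> {"api": "drive_tool", "payload": {
  "motion": [
    [[0,-0.001,0,0.03,0,0,0],[0,0,0,0.03,0,0,0],[60,0,0,0.03,0,0,0],[60,0,0,0.03,0,0,0],[60,0,0,0.03,0,0,0],[60,0,0,0.014,0,0,0],[60,0,0,0.01,0,0,0],[255,0,0,0,0,0,0],[255,0,0,0,0,0,0],[255,0,0,0,0,0,0],[255,0,0,0,0,0,0],[255,0,0,0,0,0,0]]
  ],
  "squeeze": 60
}}

```text
time: 10.2
ee_pos: [447.9, -265.2, 27.5]
tcp_rot: [[-0.693, 0.721, 0.002], [0.721, 0.693, -0.002], [-0.003, 0.0, -1.0]]
wrist_force: [0.0, -0.0, 5.4]
opening: 15.5
gripper_force: 58.8
```

>>> {"api": "drive_tool", "payload": {
  "motion": [
    [[255,0,0,-0.02,0,0,0],[255,0,0,-0.03,0,0,0],[255,0,0,-0.04,0,0,0],[255,0,0,-0.04,0,0,0],[255,0,0,0,0,0,0],[255,0,0,0,0,0,0]]
  ],
  "squeeze": 80
}}

```text
time: 10.8
ee_pos: [447.6, -264.9, 157.3]
tcp_rot: [[-0.693, 0.721, 0.002], [0.721, 0.693, -0.002], [-0.003, 0.0, -1.0]]
wrist_force: [-0.3, 0.3, -0.9]
opening: 15.0
gripper_force: 77.8
```

```bash
python3 - <<'E'
from h import *
s=sense(); print(s["ee_pos"],np.round(s["tcp_rot"],3).tolist(),s["wrist_force"],s["opening"])
w=cams.capture("wrist");si=cams.capture("side")
R=np.array(s["tcp_rot"]);P=np.array(s["ee_pos"])
for l in [(0,0,26),(-89,-10,26),(-89,10,26),(-89,0,26),(-9,-10,14)]: print(l,proj(w,P+R@l),proj(si,P+R@l))
W=w["pixels"][200:380,220:420,::-1]; S=si["pixels"][150:270,320:440,::-1]
cv2.imwrite("pics/c.png",np.hstack([cv2.resize(W,(400,360),interpolation=2),cv2.resize(S,(360,360),interpolation=2)]))
E
```

```text
[ 447.57101849 -264.91344232  157.32934762] [[-0.693, 0.721, 0.002], [0.721, 0.693, -0.002], [-0.003, 0.0, -1.0]] [-0.34140223  0.33566686 -0.94476291] 15.012328664459805
(0, 0, 26) [316.23432802 281.77209644] [364.60414161 195.76452195]
(-89, -10, 26) [297.70587541 430.80386402] [343.97010272 188.31466176]
(-89, 10, 26) [334.54115049 430.79728175] [338.27045218 189.30164141]
(-89, 0, 26) [316.12376855 430.80057284] [341.13466744 188.80565974]
(-9, -10, 14) [294.04731417 311.55277512] [365.24662336 189.82632152]
```

View pics/c.png

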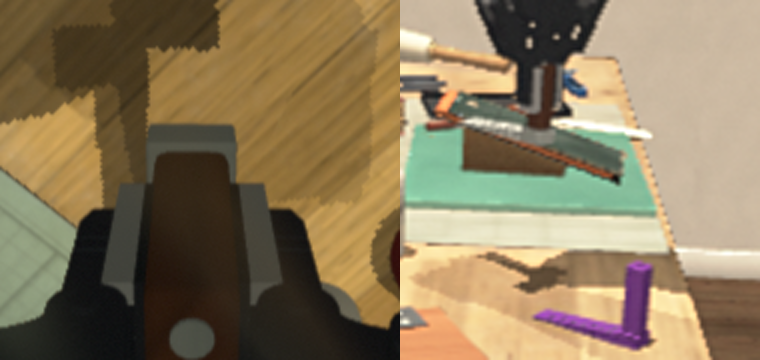

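>>> {"api": "drive_tool", "payload": {
  "motion": [
    [[255,0,0,-0.01,0,0,6.7],[255,0,0,0,0,0,6.7],[255,0,0,0,0,0,6.7],[255,0.03,0.017,0,0,0,0],[255,0.032,0.018,0,0,0,0],[255,0.032,0.018,0,0,0,0],[255,0.032,0.018,0,0,0,0],[255,0.032,0.018,0,0,0,0],[255,0.032,0.018,0,0,0,0],[255,0.032,0.018,0,0,0,0],[255,0.032,0.018,0,0,0,0],[255,0.032,0.018,0,0,0,0]]
  ]
}}

```text
time: 12.1
ee_pos: [477.7, 63.7, 164.4]
tcp_rot: [[-0.403, 0.915, -0.004], [0.915, 0.403, -0.0], [0.001, -0.003, -1.0]]
wrist_force: [0.4, -1.0, -0.5]
opening: 14.9
gripper_force: 78.0
```

>>> {"api": "drive_tool", "payload": {
  "motion": [
    [[255,0.032,0.018,0,0,0,0],[255,0.032,0.018,0,0,0,0],[255,0.031,0.019,0,0,0,0],[255,0,0,0,0,0,0],[255,0,0,0,0,0,0]]
  ]
}}

```text
time: 12.6
ee_pos: [489.9, 171.7, 164.4]
tcp_rot: [[-0.405, 0.914, -0.004], [0.914, 0.405, -0.001], [0.0, -0.004, -1.0]]
wrist_force: [0.0, -0.2, -1.9]
opening: 15.1
gripper_force: 78.1
```

>>> {"api": "drive_tool", "payload": {
  "motion": [
    [[255,0,0.005,0.03,0,0,0],[255,0,0,0.03,0,0,0],[255,0,0,0.02,0,0,0],[255,0,0,0.01,0,0,0],[255,0,0,0,0,0,0],[255,0,0,0,0,0,0]]
  ]
}}

```text
time: 13.2
ee_pos: [496.0, 172.7, 76.7]
tcp_rot: [[-0.402, 0.916, 0.0], [0.916, 0.402, -0.0], [-0.0, 0.0, -1.0]]
wrist_force: [1.0, 0.1, -0.4]
opening: 15.2
gripper_force: 78.2
```

```bash
python3 - <<'E'
from h import *
s=sense(); print(s["ee_pos"],np.round(s["tcp_rot"],4).tolist(),s["wrist_force"])
t=cams.capture("top");si=cams.capture("side");w=cams.capture("wrist")
R=np.array(s["tcp_rot"]);P=np.array(s["ee_pos"])
for l in [(0,0,27),(-89,0,27)]: print(l,P+R@l,proj(t,P+R@l),proj(si,P+R@l))
a=cv2.resize(t["pixels"][175:295,190:330,::-1],(420,360),interpolation=2)
b=cv2.resize(si["pixels"][210:340,260:390,::-1],(360,360),interpolation=2)
cv2.imwrite("pics/d.png",np.hstack([a,b]))
E
```

```text
[496.0167626  172.69337584  76.68891845] [[-0.4021, 0.9156, 0.0002], [0.9156, 0.4021, -0.0002], [-0.0002, 0.0001, -1.0]] [ 0.9645467   0.13217221 -0.39362581]
(0, 0, 27) [496.02124765 172.68860466  49.68891925] [196.76282923 258.13543869] [332.60749826 309.2839746 ]
(-89, 0, 27) [531.80576704  91.19953939  49.70926348] [238.78841774 244.57899475] [315.86348236 285.93034569]
```

View pics/d.png

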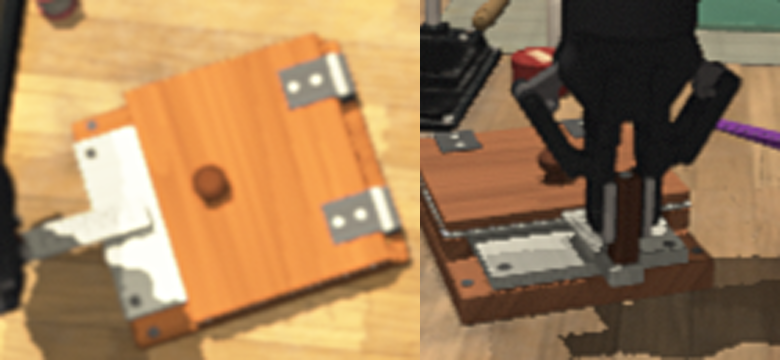

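```bash
python3 - <<'E'
from h import *
s=sense();t=cams.capture("top");w=cams.capture("wrist")
R=np.array(s["tcp_rot"]);P=np.array(s["ee_pos"])
for n,p in(("top",t),("w",w)):
  for l in["gauge","press_lid","lower_plate"]:
    for m in nets.outline_of(p,l)[:2]:
        ys,xs=np.nonzero(m["pixels"]); r=cv2.minAreaRect(np.c_[xs,ys].astype(np.float32)); print(n,l,round(m["confidence"],2),len(xs),cv2.boxPoints(r).round(1).tolist())
c,sn=np.cos(-1.156),np.sin(-1.156)
L=lambda x,y,z:np.array([556.6+c*x-sn*y,33.4+sn*x+c*y,z])
print("lid pred",[proj(t,L(x,y,52)).round(1).tolist() for x,y in[(-55,85),(-55,-85),(85,-85),(85,85)]])
print("plate front",[proj(t,L(-99.5,y,33)).round(1).tolist() for y in(65,-65)])
print("gauge pred",[proj(t,P+R@l).round(1).tolist() for l in[(-89,10,27),(-89,-10,27),(9,-10,20),(9,10,20)]])
print("w lid",[proj(w,L(-55,y,52)).round(1).tolist() for y in(85,-85)],"plate",[proj(w,L(-99.5,y,33)).round(1).tolist() for y in(65,-65)])
a=cv2.resize(t["pixels"][205:285,190:290,::-1],(500,400),interpolation=2)
cv2.imwrite("pics/e.png",np.hstack([a,cv2.resize(w["pixels"][:,120:520,::-1],(300,400)[:2])]))
E
```

```text
top gauge 0.9 473 [[193.3000030517578, 250.39999389648438], [237.6999969482422, 239.0], [240.8000030517578, 251.0], [196.39999389648438, 262.3999938964844]]
top gauge 0.56 425 [[341.20001220703125, 337.70001220703125], [371.8999938964844, 302.29998779296875], [379.1000061035156, 308.6000061035156], [348.5, 344.0]]
top press_lid 0.77 5606 [[229.60000610351562, 205.1999969482422], [297.20001220703125, 183.89999389648438], [321.6000061035156, 261.79998779296875], [254.10000610351562, 283.0]]
top press_lid 0.61 597 [[425.0, 243.0], [448.0, 220.0], [463.5, 235.5], [440.5, 258.5]]
top lower_plate 0.76 1148 [[214.0, 222.10000610351562], [235.0, 216.10000610351562], [252.10000610351562, 276.0], [231.10000610351562, 282.0]]
w gauge 0.79 7242 [[288.20001220703125, 262.20001220703125], [336.79998779296875, 260.70001220703125], [341.8999938964844, 429.70001220703125], [293.29998779296875, 431.1000061035156]]
w press_lid 0.97 1303 [[167.0, 425.0], [449.0, 425.0], [449.0, 479.0], [167.0, 479.0]]
w lower_plate 0.6 2045 [[199.60000610351562, 423.5], [200.0, 340.8999938964844], [429.0, 342.0], [428.6000061035156, 424.70001220703125]]
lid pred [[230.7, 205.4], [254.5, 282.7], [320.5, 260.9], [294.9, 185.0]]
plate front [[214.7, 223.1], [232.1, 281.5]]
gauge pred [[237.1, 239.5], [239.9, 248.6], [192.5, 263.1], [189.9, 253.8]]
w lid [[467.6, 442.9], [157.6, 443.5]] plate [[429.1, 352.9], [196.2, 353.3]]
```

View pics/e.png

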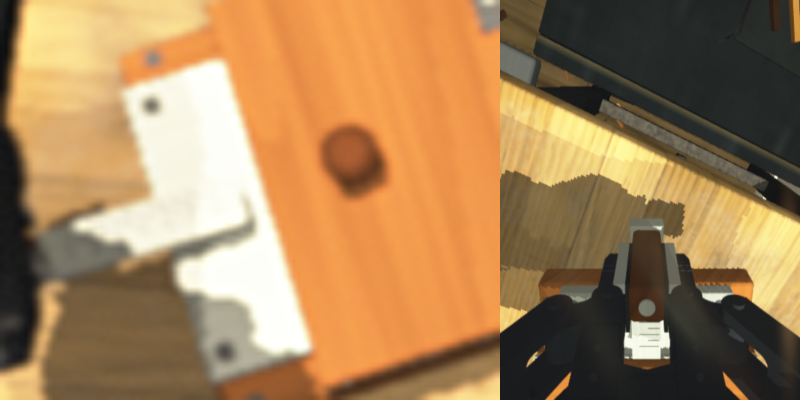

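>>> {"api": "drive_tool", "payload": {
  "motion": [
    [[255,0,0,0.007,0,0,0],[255,0,0,0.005,0,0,0],[255,0,0,0.002,0,0,0],[255,0,0,0,0,0,0],[255,0,0,0,0,0,0]]
  ]
}}

```text
time: 14.25
ee_pos: [495.7, 173.3, 62.1]
tcp_rot: [[-0.403, 0.915, -0.0], [0.915, 0.403, -0.0], [-0.0, -0.0, -1.0]]
wrist_force: [-0.1, 0.5, -0.6]
opening: 15.1
gripper_force: 78.2
```

>>> {"api": "drive_tool", "payload": {
  "motion": [
    [[255,0,0,0.001,0,0,0],[255,0,0,0,0,0,0],[255,0,0,0,0,0,0]]
  ]
}}

```text
time: 14.55
ee_pos: [495.8, 173.3, 61.4]
tcp_rot: [[-0.403, 0.915, 0.0], [0.915, 0.403, -0.0], [-0.0, 0.0, -1.0]]
wrist_force: [0.1, -0.5, -1.7]
opening: 15.1
gripper_force: 78.2
```

>>> {"api": "drive_tool", "payload": {
  "motion": [
    [[255,0,0,0.001,0,0,0],[255,0,0,0,0,0,0],[255,0,0,0,0,0,0]]
  ]
}}

```text
time: 14.85
ee_pos: [495.9, 173.3, 60.4]
tcp_rot: [[-0.403, 0.915, 0.0], [0.915, 0.403, -0.0], [-0.0, 0.0, -1.0]]
wrist_force: [-0.1, 0.1, -0.3]
opening: 15.0
gripper_force: 78.3
```

>>> {"api": "drive_tool", "payload": {
  "motion": [
    [[255,0,0,0.001,0,0,0],[255,0,0,0,0,0,0],[255,0,0,0,0,0,0]]
  ]
}}

```text
time: 15.15
ee_pos: [496.0, 173.5, 60.1]
tcp_rot: [[-0.403, 0.915, 0.001], [0.915, 0.403, 0.0], [-0.0, 0.001, -1.0]]
wrist_force: [-1.9, 1.1, 6.4]
opening: 15.0
gripper_force: 79.2
```

>>> {"api": "drive_tool", "payload": {
  "motion": [
    [[255,0,0,-0.0003,0,0,0],[255,-0.004,0,0,0,0,0],[255,-0.004,0,0,0,0,0],[255,-0.004,0,0,0,0,0],[255,-0.004,0,0,0,0,0],[255,-0.004,0,0,0,0,0],[255,0,0,0,0,0,0]]
  ]
}}

```text
time: 15.85
ee_pos: [504.6, 155.2, 60.3]
tcp_rot: [[-0.403, 0.915, 0.002], [0.915, 0.403, 0.001], [0.0, 0.002, -1.0]]
wrist_force: [-1.1, 2.3, 5.1]
opening: 15.3
gripper_force: 78.9
```

>>> {"api": "drive_tool", "payload": {
  "motion": [
    [[255,-0.004,0,0,0,0,0],[255,-0.004,0,0,0,0,0],[255,-0.004,0,0,0,0,0],[255,-0.004,0,0,0,0,0],[255,0,0,0,0,0,0],[255,0,0,0,0,0,0]]
  ]
}}

```text
time: 16.45
ee_pos: [511.1, 140.5, 60.3]
tcp_rot: [[-0.403, 0.915, 0.002], [0.915, 0.403, 0.001], [-0.0, 0.002, -1.0]]
wrist_force: [-0.8, 1.1, 6.1]
opening: 15.3
gripper_force: 78.9
```

>>> {"api": "drive_tool", "payload": {
  "motion": [
    [[255,0,0,-0.0002,0,0,0],[255,-0.003,0,0,0,0,0],[255,-0.003,0,0,0,0,0],[255,-0.003,0,0,0,0,0],[255,-0.002,0,0,0,0,0],[255,0,0,0,0,0,0],[255,0,0,0,0,0,0]]
  ]
}}

```text
time: 17.15
ee_pos: [515.0, 130.6, 60.3]
tcp_rot: [[-0.403, 0.915, 0.001], [0.915, 0.403, 0.001], [0.0, 0.001, -1.0]]
wrist_force: [-0.9, 3.1, 6.4]
opening: 15.1
gripper_force: 79.0
```

>>> {"api": "drive_tool", "payload": {
  "motion": [
    [[255,-0.002,0,0,0,0,0],[255,0,0,0,0,0,0],[255,0,0,0,0,0,0]]
  ]
}}

```text
time: 17.45
ee_pos: [515.8, 128.9, 60.3]
tcp_rot: [[-0.403, 0.915, 0.001], [0.915, 0.403, 0.001], [0.001, 0.001, -1.0]]
wrist_force: [-1.3, 2.9, 6.0]
opening: 15.2
gripper_force: 79.0
```

>>> {"api": "drive_tool", "payload": {
  "motion": [
    [[255,-0.002,0,0,0,0,0],[255,0,0,0,0,0,0],[255,0,0,0,0,0,0]]
  ]
}}

```text
time: 17.75
ee_pos: [516.6, 127.1, 60.3]
tcp_rot: [[-0.403, 0.915, 0.001], [0.915, 0.403, 0.001], [0.001, 0.001, -1.0]]
wrist_force: [-1.1, 3.8, 6.3]
opening: 14.9
gripper_force: 79.0
```

>>> {"api": "drive_tool", "payload": {
  "motion": [
    [[255,-0.001,0,-0.0003,0,0,0],[255,0,0,0,0,0,0],[255,0,0,0,0,0,0]]
  ]
}}

```text
time: 18.05
ee_pos: [516.8, 125.9, 60.3]
tcp_rot: [[-0.403, 0.915, 0.0], [0.915, 0.403, 0.0], [0.0, 0.0, -1.0]]
wrist_force: [-0.4, 2.8, 4.9]
opening: 14.9
gripper_force: 78.9
```

>>> {"api": "drive_tool", "payload": {
  "motion": [
    [[255,-0.002,0,0,0,0,0],[255,0,0,0,0,0,0],[255,0,0,0,0,0,0]]
  ]
}}

```text
time: 18.35
ee_pos: [517.6, 124.1, 60.3]
tcp_rot: [[-0.403, 0.915, 0.0], [0.915, 0.403, 0.0], [0.0, 0.0, -1.0]]
wrist_force: [-1.5, 3.0, 5.6]
opening: 15.4
gripper_force: 79.0
```

>>> {"api": "drive_tool", "payload": {
  "motion": [
    [[255,-0.002,0,0,0,0,0],[255,0,0,0,0,0,0],[255,0,0,0,0,0,0]]
  ]
}}

```text
time: 18.65
ee_pos: [518.4, 122.2, 60.3]
tcp_rot: [[-0.403, 0.915, 0.0], [0.915, 0.403, 0.0], [0.0, 0.0, -1.0]]
wrist_force: [-1.9, 2.9, 6.1]
opening: 14.9
gripper_force: 79.0
```

>>> {"api": "drive_tool", "payload": {
  "motion": [
    [[255,0,0,-0.0005,0,0,0],[255,0,0,0,0,0,0],[255,0,0,0,0,0,0]]
  ]
}}

```text
time: 18.95
ee_pos: [518.2, 121.8, 60.3]
tcp_rot: [[-0.403, 0.915, -0.0], [0.915, 0.403, -0.001], [-0.0, -0.0, -1.0]]
wrist_force: [-0.0, 0.3, 1.8]
opening: 14.9
gripper_force: 78.4
```

>>> {"api": "drive_tool", "payload": {
  "motion": [
    [[255,-0.002,0,0,0,0,0],[255,0,0,0,0,0,0],[255,0,0,0,0,0,0]]
  ]
}}

```text
time: 19.25
ee_pos: [518.8, 120.3, 60.4]
tcp_rot: [[-0.403, 0.915, -0.001], [0.915, 0.403, 0.0], [0.0, -0.001, -1.0]]
wrist_force: [-1.4, 1.9, 0.8]
opening: 14.9
gripper_force: 78.5
```

>>> {"api": "drive_tool", "payload": {
  "motion": [
    [[255,-0.001,0,0,0,0,0],[255,0,0,0,0,0,0],[255,0,0,0,0,0,0]]
  ]
}}

```text
time: 19.55
ee_pos: [518.9, 119.9, 60.4]
tcp_rot: [[-0.403, 0.915, -0.001], [0.915, 0.403, 0.001], [0.002, -0.0, -1.0]]
wrist_force: [-3.4, 4.7, 2.6]
opening: 14.9
gripper_force: 78.5
```

>>> {"api": "drive_tool", "payload": {
  "motion": [
    [[255,-0.001,0,0,0,0,0],[255,0,0,0,0,0,0],[255,0,0,0,0,0,0]]
  ]
}}

```text
time: 19.85
ee_pos: [519.0, 119.7, 60.5]
tcp_rot: [[-0.404, 0.915, -0.001], [0.915, 0.404, 0.003], [0.003, -0.0, -1.0]]
wrist_force: [-3.0, 6.8, 2.9]
opening: 14.9
gripper_force: 78.6
```

>>> {"api": "drive_tool", "payload": {
  "motion": [
    [[255,0.0005,0,0,0,0,0],[255,0,0,0,0,0,0],[255,0,0,0,0,0,0],[255,0,0,0,0,0,0]]
  ]
}}

```text
time: 20.25
ee_pos: [519.0, 119.8, 60.4]
tcp_rot: [[-0.404, 0.915, -0.001], [0.915, 0.404, 0.002], [0.002, -0.0, -1.0]]
wrist_force: [-3.6, 5.3, 1.4]
opening: 15.6
gripper_force: 78.5
```

```bash
python3 - <<'E'
from h import *
s=sense(); print(s["time"],s["ee_pos"],s["wrist_force"])
t=cams.capture("top");si=cams.capture("side")
for m in nets.outline_of(t,"gauge")[:2]+nets.outline_of(t,"press_lid")[:1]:
    ys,xs=np.nonzero(m["pixels"]); print(m["confidence"],cv2.boxPoints(cv2.minAreaRect(np.c_[xs,ys].astype(np.float32))).round(1).tolist())
a=cv2.resize(t["pixels"][160:295,190:470,::-1],(415,200),interpolation=2)
b=cv2.resize(si["pixels"][200:340,200:400,::-1],(415,290),interpolation=2)
c=cv2.resize(si["pixels"][255:315,290:350,::-1],(380,380),interpolation=2)
im=np.zeros((490,795,3),np.uint8);im[:200,:415]=a;im[200:,:415]=b;im[:380,415:]=c
cv2.imwrite("pics/f.png",im)
E
```

```text
20.25 [518.98136798 119.75397447  60.42402118] [-3.55919262  5.34764827  1.41584433]
0.72 [[341.20001220703125, 337.70001220703125], [371.6000061035156, 302.8999938964844], [379.6000061035156, 309.8999938964844], [349.20001220703125, 344.70001220703125]]
0.66 [[228.6999969482422, 245.10000610351562], [241.0, 241.0], [243.8000030517578, 249.39999389648438], [231.5, 253.5]]
0.61 [[228.5, 205.5], [295.3999938964844, 183.1999969482422], [321.5, 261.5], [254.60000610351562, 283.79998779296875]]
```

View pics/f.png

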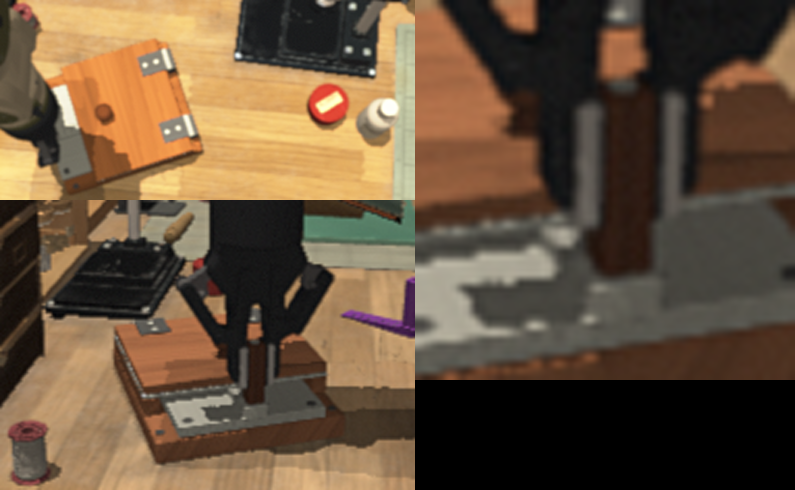

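The blade is in the slot with the lid shut and the gauge upright in the fingers. The bottle, tin and spool are still standing in place. I'll ease the push slightly before handing in.

>>> {"api": "drive_tool", "payload": {
  "motion": [
    [[255,0.0003,0,0,0,0,0],[255,0,0,0,0,0,0],[255,0,0,0,0,0,0],[255,0,0,0,0,0,0]]
  ]
}}

```text
time: 20.85
ee_pos: [519.0, 119.8, 60.4]
tcp_rot: [[-0.404, 0.915, -0.001], [0.915, 0.404, 0.001], [0.002, -0.0, -1.0]]
wrist_force: [-2.0, 4.8, 2.4]
opening: 14.9
gripper_force: 78.5
```

Push is about 5.2 N and steady, and the blade has stopped moving.

```bash
python3 -c "
from bench import env; print(env.job_done())"
```

```text
the job is handed in; nothing more can be done
None
```

The job is handed in: the lid is shut, and the gauge is still held with its blade snug in the slot at about 5 N of push, with no lift of the lid detected and the bottle, tin and spool left standing.

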